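# Close the kitchen kit box: fold its flap over and tuck it under the lip

### The job

Close the small wooden box: with shut fingertips fold its sprung metal flap over until it lies flat, then, keeping it down, push it by its raised rib fully home under the retaining lip on the far wall so that it stays shut when you let go. Only touch and push the flap gently; pinch or lift nothing, and leave the lighter, the candle and the salt shaker beside the box where they are.

Things in the scene. Friction and masses are not known exactly. Their poses are not given: they have to be found in the camera images.
- kit_box: open wooden box that does not move, 130 (x) by 104 mm (y), walls 34 mm high; small things inside lie below the rim. Origin: centre of underside, z up, +x from the hinge wall (nearer the robot) to the wall with the lip. The flap's hinge axis is parallel to y at x = -58 mm + carriage, z = 37 mm. Thin steel ears stand at its ends (y = +-53 mm, up to z = 46 mm).
- flap (a joint): flap angle, rad: 0 = flat on the walls (limit), 1.57 = upright, limit 1.9. A spring opens it towards 1.45 (flat: about 0.1 N m, 2 N at half length), so it pops up if released untucked. Tucked and released it rises against the lip and rests at about 0.05; lying on top of the lip reads 0.11 or more.
- carriage (a joint): slide of flap and hinge rod along the box's +x, m: 0 = drawn back, 0.020 = stop, fully home; starts at 0 to 0.002. Stays where left; sliding takes about 3.5 N. At 0 the flat flap's edge is 5 mm short of the lip, so it folds down past it; at 0.020 it is 15 mm under it. Slid over 4 mm before the flap is flat, the flap lands on the lip.
- rib (a point): middle of the top of the raised rib on the flap's outer face (toward the robot when open, on top when closed): a bar 60 mm long (along the hinge), 5 mm thick, 8.5 mm high above the face, its mid-plane 70 mm from the hinge axis. Frame: x from hinge to free edge, z out of the outer face.
- flap_edge (a point): middle of the free edge of the flap, an aluminium sheet 94 mm wide (along y) and 3 mm thick whose mid-plane holds the hinge axis; the edge is 98 mm from the axis. Flat, its top face is at z = 38.5 mm of the box. Axes as rib.
- lip_edge (a point): middle of the lip's edge facing the hinge, at x = 45, z = 45.5 mm of the box; axes as the box. The lip is a fixed steel plate along the whole far wall: it overhangs x = 45 to 67 mm, underside at z = 43.5, top at 46.5 (rolled edge 43 to 48).
- lighter: green pocket lighter lying flat, 28 x 73 x 12 mm, loose, stands beside the box and must stay put; origin: centre of its underside
- tea_light: small candle in a metal cup, 38 mm across, 15 mm high, loose, stands beside the box and must stay put; origin: centre of its underside
- salt_shaker: salt shaker standing, 44 mm across, 90 mm high, loose, stands beside the box and must stay put; origin: centre of its underside

How it is judged:
On the way, in this order (a step that is already met when the one before it is completed fails the run):
1. the flap is folded down flat in front of the lip (value of joint flap below 0.1 rad and value of joint carriage below 0.009 m).
2. the flap's edge is tucked fully under the lip (value of joint flap below 0.1 rad and value of joint carriage above 0.013 m), for 0.2 s.
At the end, for the whole second after the job is handed in: the flap stays shut by itself, below 0.10 rad and at rest, its carriage slid in by more than 13 mm of its 20 mm, so that its edge is at least 8 mm under the lip; lighter, candle and shaker within 20 mm of where they stood (all of step 2 and velocity of joint flap between -0.1 and 0.1 rad/s and distance of each of lighter, tea_light, salt_shaker from where it was at the start of the episode below 0.02 m); the robot touches nothing.
It fails at once if a bystander is moved or lifted: 20 mm or more (distance of any of lighter, tea_light, salt_shaker from where it was at the start of the episode above 0.02 m).
It fails at once if a bystander is tipped (angle between any of lighter, tea_light, salt_shaker's own z axis and vertical above 0.4 rad).
It fails at once if the flap is pressed hard: more than 30 N from the fingers (contact force between the fingers and carriage above 30 N).
It fails at once if the flap is taken between the fingers instead of being pushed with them (contact force between the fingers and carriage above 2 N and x of the grasp point in the frame of flap_edge between -0.1 and 0.018 m and y of the grasp point in the frame of flap_edge between -0.055 and 0.055 m and z of the grasp point in the frame of flap_edge between -0.004 and 0.004 m).
It also fails if it takes over 35 s, if anything falls off the work surface, if the arm or the gripper's body presses on something with over 40 N, if the wrist force passes 120 N, or if a joint passes its speed limit or range.

### The arm

A 6-joint arm with a two-finger parallel gripper is mounted at the origin on a cart in front of the work surface, level with it; the furniture and walls round the work are solid. World frame = base frame: x ahead of the robot, y to its left, z up, the work surface at z = 0. Lengths are in m, angles in rad, forces in N, time in s.
With the tool pointing down it reaches from about 0.35 to 0.875 m from the base axis. Payload 4.2 kg.
Tool frame: the origin (TCP) lies at the very end of the fingers, on their centre line; the grasp point (between the pads) lies 19 mm behind it; z points along the fingers, x is the direction in which the jaws open and shut, and the axes are right-handed (so a half turn about z gives the same grasp; the last joint's range is limited). The gripper opens to 85 mm and grips with 20 to 120 N. Pads are 22 mm wide; open, the fingers measure 114 mm over their backs; the gripper's body (76 mm by 85 mm) begins 54 mm behind the grasp point. The pads swing forward as they close: fully open they stand 13 mm farther back than shut.
Start: joints at [-0.994, 0.385, 0.008, 0, -1.194, -0.259], TCP at [0.195, -0.594, 0.231] pointing down, gripper open.
Joint ranges: [-3.14, 3.14], [-1.21, 2.06], [-1.07, 1.41], [-3.16, 2.05], [-2.99, -0.16], [-3.1, 3.1]. Speed limits (rad/s): [2.79, 2.79, 3.14, 3.14, 3.14, 3.14].

### API

Orientations are given as a 3x3 rotation matrix whose columns are the frame's x, y, z axes.
In Python, from plant import bot, gripper_open, grab, vision, finish_job gives the robot as it stands. Calls block until the motion is done:
- bot.movep(position, orientation): joint-space move of the TCP to a pose.
- bot.move_l(position, ori=None, speed=0.15): straight line of the TCP; ori=None keeps the orientation; speed is the mean speed in m/s.
- bot.movej(angles): joint-space move.
- gripper_open() and grab(newtons=None): open the fingers fully, or close them until they stop; newtons is the grip in N (None keeps the last).
- bot.hold(seconds).
- bot.inverse_kinematics(position, orientation): joint angles nearest the present ones, or None.
- bot.get_obs(): the state.
- vision.grab_frame(name): name is "scene" or "side" or "wrist"; returns a dict with "frame" (420x560x3 uint8, red, green, blue), "fovy" (degrees; the focal length in pixels is half the picture's height over the tangent of half this angle, whatever the lens; pixels are square), "cx", "cy" (the principal point, pixels), "pose" (4x4, takes a point from camera to world coordinates); the wrist camera has in their place "hand_eye" (4x4, takes a point from camera to tool coordinates, whose origin is the TCP and whose axes are the tool frame's). Camera axes: x right, y down, z forward; pixel columns grow to the right and rows downward; lengths in m; the calibration is good to about 2 mm. A picture is of the moment at which its call begins: read the wrist's pose just before it. There is no depth.
A pose or a line that the arm cannot do raises bot.Unreachable and nothing moves.
- finish_job(): hands the job in, once; it reports no verdict.
The state is a dict: "clock": time; "joints": joint angles; "joint_velocities": joint speeds; "effort": joint torques, N m; "tcp_pos": TCP position; "tool_rot": TCP orientation; "force": force on the tool from outside, world axes, zero at the start; "moment": the same for the moment, N m; "opening": finger opening in m.
Only numpy, scipy, OpenCV 4.12 (cv2) and the standard library are available. Lean on these libraries where they do the work, as an engineer would, in place of code of your own. Each camera call takes 0.05 s, during which the arm holds its last target.

## Working session

There is one attempt and no reset: what is moved stays moved. The work goes in short steps, each a Python script; the robot and the scene stay as the last script left them, time stands still between calls to the robot, and variables do not carry over. Pictures are saved under pics/ and viewed, and the job is handed in when it is done.

```bash
ls; mkdir -p pics
python3 - <<'E'
from plant import bot, vision
import cv2, numpy as np
o=bot.get_obs(); print(o)
for n in ["scene","side","wrist"]:
    f=vision.grab_frame(n); cv2.imwrite(f"pics/{n}0.png",f["frame"][:,:,::-1])
    print(n,{k:np.round(v,4) for k,v in f.items() if k!="frame"})
    np.savez(f"pics/{n}0.npz",**f)
E
```

```text
pics
{'clock': 0.0, 'joints': array([-9.94400179e-01,  3.85553528e-01,  6.58254927e-03, -4.91061861e-04,
       -1.19399761e+00, -2.58599306e-01]), 'joint_velocities': array([ 0.00196809,  0.00061487, -0.00033501,  0.00135996, -0.0015216 ,
       -0.00047732]), 'effort': array([ 1.52222980e-03, -3.92284584e+01,  1.88406909e+01,  4.18631002e+00,
       -4.56686728e-03, -2.11948816e-06]), 'tcp_pos': array([ 0.19511931, -0.59312819,  0.23020766]), 'tool_rot': array([[-3.12301482e-01,  9.49982706e-01, -8.01035711e-04],
       [ 9.49980458e-01,  3.12302489e-01,  2.07011828e-03],
       [ 2.21674201e-03, -1.14467265e-04, -9.99997536e-01]]), 'force': array([-0.13299067,  0.28198116,  1.16705016]), 'moment': array([0.03171825, 0.01226794, 0.01463205]), 'opening': 0.08559613321846024}
scene {'fovy': np.float64(54.1221), 'cx': np.float64(273.5535), 'cy': np.float64(211.8168), 'pose': array([[ 0.5912, -0.3437,  0.7296,  0.002 ],
       [-0.8064, -0.2333,  0.5435, -0.4337],
       [-0.0166, -0.9097, -0.415 ,  0.4196],
       [ 0.    ,  0.    ,  0.    ,  1.    ]])}
side {'fovy': np.float64(51.4093), 'cx': np.float64(274.678), 'cy': np.float64(203.1519), 'pose': array([[-0.8494, -0.2805,  0.4471,  0.2471],
       [-0.5277,  0.4694, -0.708 ,  0.6052],
       [-0.0112, -0.8373, -0.5467,  0.5328],
       [ 0.    ,  0.    ,  0.    ,  1.    ]])}
wrist {'fovy': np.float64(63.6706), 'cx': np.float64(281.3384), 'cy': np.float64(210.6941), 'hand_eye': array([[ 1.000e+00,  1.100e-03, -0.000e+00,  6.000e-04],
       [-1.000e-03,  9.556e-01,  2.948e-01, -7.650e-02],
       [ 4.000e-04, -2.948e-01,  9.556e-01, -1.431e-01],
       [ 0.000e+00,  0.000e+00,  0.000e+00,  1.000e+00]])}
```

View pics/scene0.png

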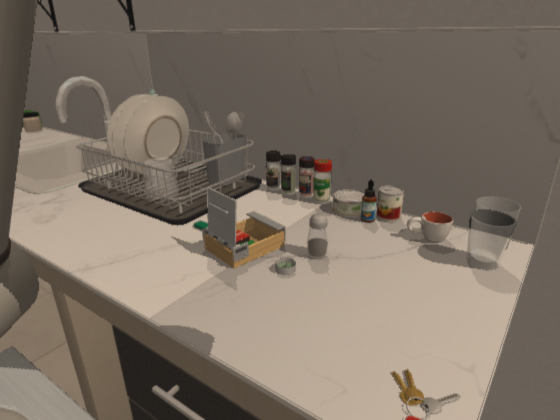

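View pics/side0.png

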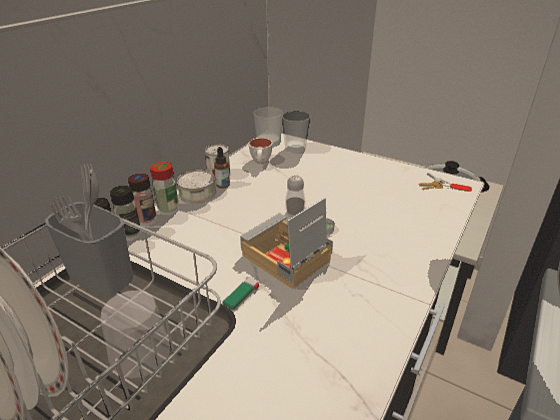

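Run:
```python
import cv2
a=cv2.imread("pics/scene0.png")[180:290,185:340]; cv2.imwrite("pics/sc_z.png",cv2.resize(a,None,fx=5,fy=5,interpolation=cv2.INTER_CUBIC))
a=cv2.imread("pics/side0.png")[170:315,215:355]; cv2.imwrite("pics/sd_z.png",cv2.resize(a,None,fx=4,fy=4,interpolation=cv2.INTER_CUBIC))
```

```text
(no output)
```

View pics/sc_z.png

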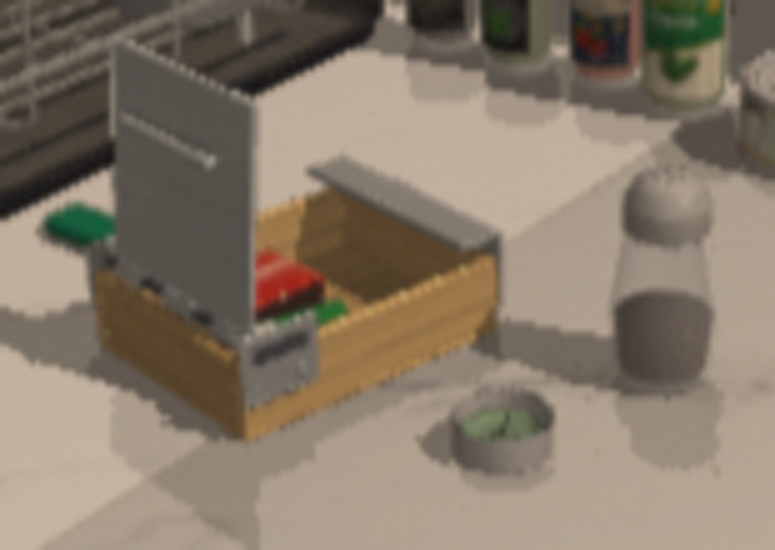

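View pics/sd_z.png

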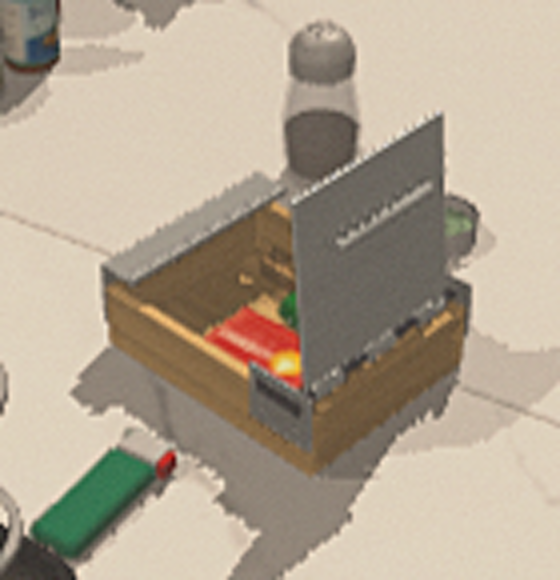

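```bash
cat > fit.py <<'E'
import numpy as np
from scipy.optimize import least_squares
C={n:dict(np.load(f"pics/{n}0.npz")) for n in("scene","side")}
def proj(c,P):
    T=c["pose"];p=(np.asarray(P)-T[:3,3])@T[:3,:3]
    f=210/np.tan(np.radians(c["fovy"])/2)
    return np.stack([c["cx"]+f*p[:,0]/p[:,2],c["cy"]+f*p[:,1]/p[:,2]],1)
def ray(n,u,v,z):
    c=C[n];f=210/np.tan(np.radians(c["fovy"])/2)
    d=c["pose"][:3,:3]@np.array([(u-c["cx"])/f,(v-c["cy"])/f,1]);o=c["pose"][:3,3]
    return o+d*(z-o[2])/d[2]
sc=lambda X,Y:(185+X/5-.4,180+Y/5-.4)
sd=lambda X,Y:(215+X/4-.4,170+Y/4-.4)
B=lambda x,y,z:(lambda a:np.array([x,y,z])/1e3)
def F(r,y,h): # flap local r from hinge, h out of outer face from midplane
    return lambda a:np.array([-.057+r*np.cos(a)-h*np.sin(a),y,.037+r*np.sin(a)+h*np.cos(a)])
obs=[("scene",sc(245,438),B(-65,-52,0)),("scene",sc(100,345),B(-65,52,0)),("scene",sc(497,337),B(65,-52,0)),
("scene",sc(115,40),F(.098,.047,0)),("scene",sc(255,98),F(.098,-.047,0)),
("scene",sc(122,117),F(.070,.030,.010)),("scene",sc(213,163),F(.070,-.030,.010)),
("scene",sc(310,170),B(45,52,47)),("scene",sc(465,248),B(45,-52,47)),
("side",sd(315,472),B(-65,52,0)),("side",sd(110,345),B(65,52,0)),
("side",sd(130,283),B(45,52,47)),("side",sd(288,190),B(45,-52,47)),
("side",sd(295,203),F(.098,.047,0)),("side",sd(442,115),F(.098,-.047,0)),
("side",sd(340,243),F(.070,.030,.010)),("side",sd(432,183),F(.070,-.030,.010))]
def res(p):
    x,y,w,a=p;R=np.array([[np.cos(w),-np.sin(w),0],[np.sin(w),np.cos(w),0],[0,0,1]])
    return np.array([proj(C[n],[R@f(a)+[x,y,0]])[0]-uv for n,uv,f in obs])
if __name__=="__main__":
    x0=ray("scene",*sc(245,438),0);print(x0, ray("side",*sd(315,472),0))
    s=least_squares(lambda p:res(p).ravel(),[x0[0]+.06,x0[1]+.05,0,1.45],loss="soft_l1")
    print(s.x);print(np.c_[np.round(res(s.x),1)])
    print("tea",ray("scene",*sc(502,430),.007),"shaker",ray("scene",*sc(662,375),.0),ray("side",*sd(320,170),0),"lighter",ray("side",*sd(100,500),.012))
E
python3 fit.py
```

```text
[0.49191717 0.02850012 0.        ] [0.51483252 0.12466831 0.        ]
[ 0.56623226  0.06302549 -0.21482654  1.4684942 ]
[[ 0.9  0.5]
 [-0.  -0.7]
 [ 0.6 -2.2]
 [ 0.2 -1.9]
 [ 1.1 -0.1]
 [-0.7 -0.5]
 [-0.9 -0.3]
 [-1.2 -1.5]
 [-0.4 -1.5]
 [-0.4  1.3]
 [-0.1 -0.6]
 [ 1.  -0.3]
 [ 0.6 -1. ]
 [-0.7 -0.9]
 [-0.1 -2.1]
 [ 0.9  1.4]
 [ 1.3  0.9]]
tea [ 0.54315682 -0.05508508  0.007     ] shaker [ 0.62244117 -0.07768243  0.        ] [ 0.62708698 -0.0767917   0.        ] lighter [0.57673575 0.19571755 0.012     ]
```

```bash
cat > h.py <<'E'
import numpy as np
W=-0.2148; O=np.array([.5662,.0630,0])
def setbox(x,y,w):
    global W,O; W=w;O=np.array([x,y,0])
def Rb(): return np.array([[np.cos(W),-np.sin(W),0],[np.sin(W),np.cos(W),0],[0,0,1]])
def w(p): return Rb()@np.asarray(p)+O
def b(p): return Rb().T@(np.asarray(p)-O)
def ori(t=0): # t: tilt of fingers' tips toward +x
    B=Rb(); z=B@np.array([np.sin(t),0,-np.cos(t)]); x=B[:,1]; return np.stack([x,np.cross(z,x),z],1)
def st(o): return np.round(np.r_[o["clock"],b(o["tcp_pos"])*1e3,Rb().T@o["force"]],2)
E
python3 - <<'E'
from plant import bot, vision, grab
import cv2, numpy as np, h
grab(20)
bot.movep(h.w([-.13,0,.21]),h.ori())
o=bot.get_obs(); print(h.st(o),o["opening"])
f=vision.grab_frame("wrist"); cv2.imwrite("pics/w1.png",f["frame"][:,:,::-1])
np.savez("pics/w1.npz",**f,p=o["tcp_pos"],R=o["tool_rot"])
E
```

```text
[ 3.4900e+00 -1.2975e+02 -3.1000e-01  2.1000e+02  9.8000e-01 -8.0000e-01
  4.0000e-02] -0.00020688352633246244
```

View pics/w1.png

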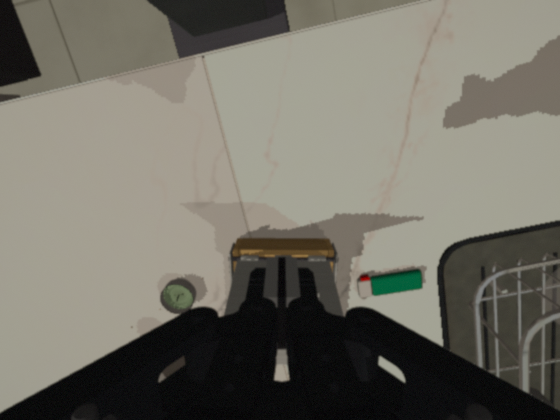

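Run:
```python
import cv2
a=cv2.imread("pics/w1.png")[225:335,215:350]; cv2.imwrite("pics/w1z.png",cv2.resize(a,None,fx=5,fy=5,interpolation=cv2.INTER_CUBIC))
import numpy as np,h
d=np.load("pics/w1.npz");T=np.eye(4);T[:3,:3]=d["R"];T[:3,3]=d["p"];T=T@d["hand_eye"]
f=210/np.tan(np.radians(d["fovy"])/2)
for P in [(-65,-52,34),(-65,52,34),(-65,-52,0),(-65,52,0),(-57+9.8,-47,134),(-57+9.8,47,134),(-57-2.8,-30,108),(-57-2.8,30,108)]:
    q=T[:3,:3].T@(h.w(np.array(P)/1e3)-T[:3,3]); u=np.array([d["cx"]+f*q[0]/q[2],d["cy"]+f*q[1]/q[2]]);print(P,u.round(1),((u-[215,225])*5+2).round())
```

```text
(-65, -52, 34) [231.  250.6] [ 82. 130.]
(-65, 52, 34) [332.5 250.7] [589. 130.]
(-65, -52, 0) [235.3 238.2] [104.  68.]
(-65, 52, 0) [328.1 238.3] [568.  68.]
(-47.2, -47, 134) [219.8 326. ] [ 26. 507.]
(-47.2, 47, 134) [343.8 326.1] [646. 508.]
(-59.8, -30, 108) [245.2 293.2] [153. 343.]
(-59.8, 30, 108) [318.4 293.3] [519. 343.]
```

View pics/w1z.png

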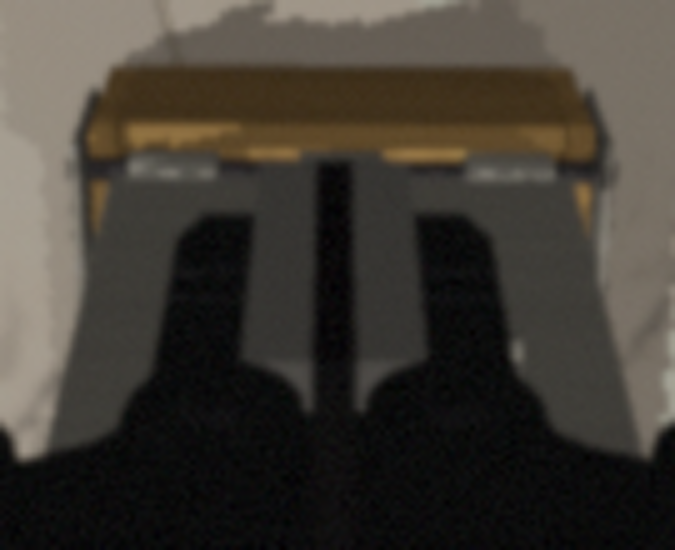

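```bash
cat > fold.py <<'E'
from plant import bot, vision
import cv2, numpy as np, h
bot.move_l(h.w([-.13,0,.095]),h.ori())
bot.hold(.1)
f0=bot.get_obs()["force"]; print(h.st(bot.get_obs())); np.save("f0.npy",f0)
rc=.058;H=np.array([-.057,.037])
for a in np.r_[1.5,1.3,1.1,.9,.7,.5,.35,.25]:
    c=H+rc*np.array([np.cos(a),np.sin(a)])+.0015*np.array([-np.sin(a),np.cos(a)])
    bot.move_l(h.w([c[0]-.011,0,c[1]]),speed=.08)
    o=bot.get_obs(); df=h.Rb().T@(o["force"]-f0); print(round(a,2),h.st(o)[:4],df.round(2))
    if np.linalg.norm(df)>7: print("STOP");break
for n in["scene","side"]:
    cv2.imwrite(f"pics/{n}2.png",vision.grab_frame(n)["frame"][:,:,::-1])
a=cv2.imread("pics/scene2.png")[140:290,185:340];b=cv2.imread("pics/side2.png")[150:300,215:355]
cv2.imwrite("pics/z2.png",cv2.resize(np.hstack([a,b]),None,fx=2.7,fy=2.7,interpolation=cv2.INTER_CUBIC))
E
python3 fold.py
```

```text
[ 4.5600e+00 -1.2937e+02  5.0000e-01  9.5940e+01 -2.3000e-01  6.0000e-02
 -4.1000e-01]
1.5 [  5.52 -65.81  -0.22  94.84] [-0.19  0.5   0.81]
1.3 [ 5.810e+00 -5.379e+01  6.000e-02  9.321e+01] [ 0.14  0.42 -0.01]
1.1 [ 6.100e+00 -4.268e+01 -2.000e-02  8.903e+01] [ 0.29 -1.11  0.54]
0.9 [  6.39 -32.88  -0.13  82.85] [ 0.34 -0.06 -0.19]
0.7 [ 6.680e+00 -2.438e+01 -7.000e-02  7.501e+01] [0.17 0.11 0.52]
0.5 [  6.98 -17.72  -0.11  65.54] [-0.04 -0.26  1.54]
0.35 [ 7.230e+00 -1.396e+01 -2.000e-02  5.784e+01] [-0.55  0.99  1.83]
0.25 [ 7.480e+00 -1.209e+01  3.000e-02  5.255e+01] [ 0.45 -0.03  0.58]
```

View pics/z2.png

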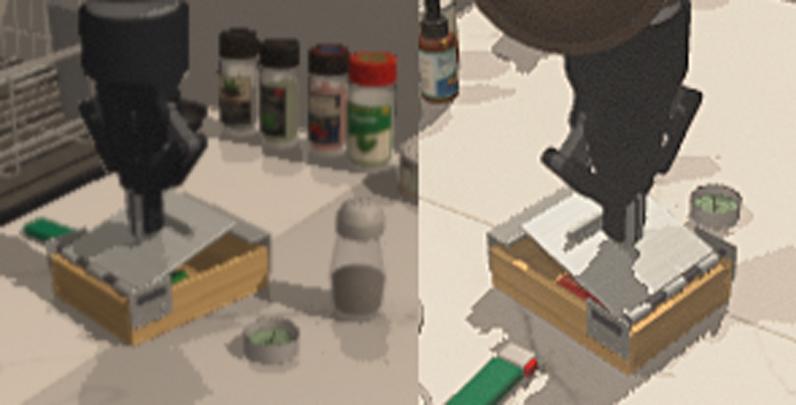

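```bash
cat > flat.py <<'E'
from plant import bot, vision
import cv2, numpy as np, h
f0=np.load("f0.npy")
def F():
    fs=[]
    for _ in range(4): bot.hold(.02); fs.append(bot.get_obs()["force"]-f0)
    return h.Rb().T@np.mean(fs,0)
for z in [.046,.042,.040,.039,.038,.0375,.037,.0365,.036,.0355,.035,.0345,.034]:
    bot.move_l(h.w([-.0115,0,z]),speed=.05)
    df=F(); print(z,h.st(bot.get_obs())[:4],df.round(2))
    if df[2]>6 or np.linalg.norm(df)>10: print("STOP");break
for n in["scene","side"]:
    cv2.imwrite(f"pics/{n}3.png",vision.grab_frame(n)["frame"][:,:,::-1])
a=cv2.imread("pics/scene3.png")[170:270,190:300];b=cv2.imread("pics/side3.png")[190:290,230:340]
cv2.imwrite("pics/z3.png",cv2.resize(np.hstack([a,b]),None,fx=3.6,fy=3.6,interpolation=cv2.INTER_CUBIC))
E
python3 flat.py
```

```text
0.046 [  7.93 -11.44   0.05  45.88] [0.28 0.   1.52]
0.042 [  8.25 -11.45   0.07  41.96] [0.56 0.24 1.62]
0.04 [  8.57 -11.37   0.05  40.01] [1.29 0.05 1.76]
0.039 [  8.88 -11.37   0.08  39.03] [ 1.09 -0.22  1.72]
0.038 [  9.2  -11.32   0.08  38.37] [ 0.35 -0.15  5.05]
0.0375 [  9.52 -11.34   0.06  38.17] [-0.18  0.09  7.41]
STOP
```

View pics/z3.png

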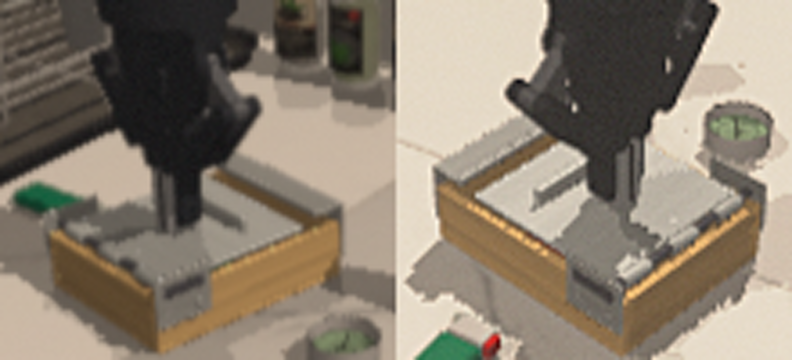

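```bash
cat > push.py <<'E'
from plant import bot, vision
import cv2, numpy as np, h
f0=np.load("f0.npy")
def F():
    fs=[]
    for _ in range(3): bot.hold(.02); fs.append(bot.get_obs()["force"]-f0)
    return h.Rb().T@np.mean(fs,0)
for x in np.r_[np.arange(-9,17,2.),np.arange(17,28,1)]:
    bot.move_l(h.w([x/1e3,0,.0377]),speed=.04)
    df=F(); print(x,h.st(bot.get_obs())[:4],df.round(2))
    if df[0]<-11 or df[2]>14 or df[2]<1: print("STOP");break
for n in["scene","side"]:
    cv2.imwrite(f"pics/{n}4.png",vision.grab_frame(n)["frame"][:,:,::-1])
a=cv2.imread("pics/scene4.png")[170:270,190:300];b=cv2.imread("pics/side4.png")[190:290,230:340]
cv2.imwrite("pics/z4.png",cv2.resize(np.hstack([a,b]),None,fx=3.6,fy=3.6,interpolation=cv2.INTER_CUBIC))
E
python3 push.py
```

```text
-9.0 [ 9.920e+00 -9.450e+00  1.000e-02  3.817e+01] [-1.65  0.34  7.71]
-7.0 [10.22 -7.64 -0.   38.15] [-2.41  0.83  8.41]
-5.0 [ 1.052e+01 -5.670e+00 -2.000e-02  3.817e+01] [-2.41  0.7   8.01]
-3.0 [10.82 -3.73 -0.05 38.15] [-2.77  0.81  7.45]
-1.0 [11.12 -1.72 -0.04 38.16] [-2.42  0.57  8.01]
1.0 [11.42  0.25 -0.06 38.15] [-2.85  0.06  7.82]
3.0 [11.72  2.27 -0.05 38.17] [-2.4   0.79  8.08]
5.0 [12.02  4.22 -0.07 38.15] [-2.84  0.65  8.3 ]
7.0 [12.32  6.24 -0.09 38.16] [-2.47  0.07  7.79]
9.0 [12.62  7.49 -0.24 38.07] [-3.95  0.87  9.17]
11.0 [12.92  8.58 -0.5  37.97] [-6.56  2.01 10.11]
13.0 [13.22 10.14 -0.73 37.9 ] [-7.2   0.87 11.4 ]
15.0 [13.52 11.92 -0.91 37.83] [-7.26  0.62 11.07]
17.0 [13.82 13.8  -1.05 37.76] [-7.39 -0.11 10.92]
18.0 [14.12 14.67 -1.14 37.77] [-8.01  0.46 10.99]
19.0 [14.42 15.62 -1.18 37.74] [-7.31  0.04 11.28]
20.0 [14.72 16.5  -1.25 37.69] [-7.56  0.33 11.39]
21.0 [15.02 17.47 -1.27 37.69] [-7.37  0.12 10.73]
22.0 [15.32 18.49 -1.3  37.65] [-7.5  -0.08 11.22]
23.0 [15.62 18.71 -1.36 37.53] [-9.76  0.7  11.74]
24.0 [15.92 18.78 -1.5  37.42] [-11.75   1.69  13.16]
STOP
```

View pics/z4.png

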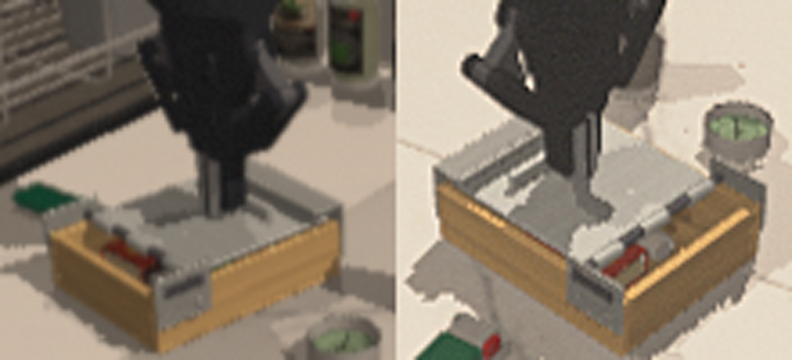

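Run:
```python
import cv2,numpy as np
from fit import C,proj
import h
for n,(y0,x0) in dict(scene=(205,195),side=(215,250)).items():
    a=cv2.imread(f"pics/{n}4.png")[y0:y0+75,x0:x0+95]; a=cv2.resize(a,None,fx=4.2,fy=4.2,interpolation=cv2.INTER_CUBIC)
    for c,col in((0,(0,0,255)),(10,(0,200,255)),(20,(0,255,0))):
        P=[h.w(np.array([-58+c,y,38.5])/1e3) for y in(-47,47)]
        q=((proj(C[n],P)-[x0,y0])*4.2+2).astype(int); cv2.line(a,tuple(map(int,q[0])),tuple(map(int,q[1])),col,1)
    cv2.imwrite(f"pics/{n}4z.png",a)
cv2.imwrite("pics/4z.png",np.hstack([cv2.imread("pics/scene4z.png"),cv2.imread("pics/side4z.png")]))
```

```text
(no output)
```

View pics/4z.png

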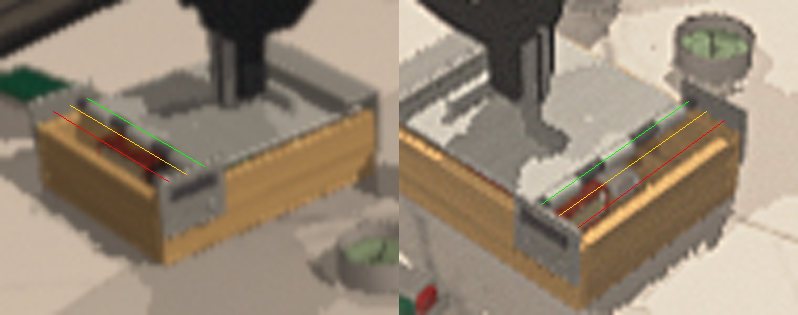

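Run:
```python
from plant import bot, vision
import cv2, numpy as np, h
f0=np.load("f0.npy")
F=lambda:(h.Rb().T@(bot.get_obs()["force"]-f0)).round(2)
bot.move_l(h.w([.020,0,.0380]),speed=.04); print(h.st(bot.get_obs())[:4],F())
bot.move_l(h.w([.0175,0,.046]),speed=.04); print(h.st(bot.get_obs())[:4],F())
bot.move_l(h.w([.014,0,.10]),speed=.12); print(h.st(bot.get_obs())[:4],F())
bot.move_l(h.w([-.06,0,.24]),speed=.15); print(h.st(bot.get_obs())[:4],F())
from fit import C,proj
for n,(y0,x0) in dict(scene=(195,195),side=(205,240)).items():
    f=vision.grab_frame(n)["frame"][:,:,::-1];cv2.imwrite(f"pics/{n}5.png",f)
    a=cv2.resize(f[y0:y0+90,x0:x0+95],None,fx=4.2,fy=4.2,interpolation=cv2.INTER_CUBIC)
    for c,col in((13,(0,200,255)),(20,(0,255,0))):
        q=((proj(C[n],[h.w(np.array([-58+c,y,38.5])/1e3) for y in(-47,47)])-[x0,y0])*4.2+2).astype(int)
        cv2.line(a,tuple(map(int,q[0])),tuple(map(int,q[1])),col,1)
    cv2.imwrite(f"pics/{n}5z.png",a)
cv2.imwrite("pics/5z.png",np.hstack([cv2.imread("pics/scene5z.png"),cv2.imread("pics/side5z.png")]))
cv2.imwrite("pics/w5.png",vision.grab_frame("wrist")["frame"][:,:,::-1])
```

```text
[16.27 18.29 -0.65 37.97] [-3.75 -0.36  7.88]
[ 1.662e+01  1.735e+01 -3.000e-02  4.582e+01] [ 0.03 -0.8   0.28]
[17.23 13.53 -0.2  99.51] [-0.32 -0.01  0.07]
[ 1.843e+01 -6.025e+01 -2.000e-01  2.390e+02] [-0.39 -0.41  0.42]
```

View pics/5z.png

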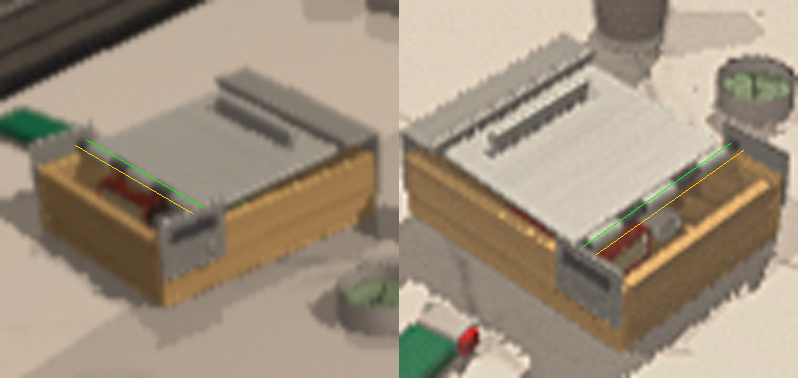

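View pics/scene5.png

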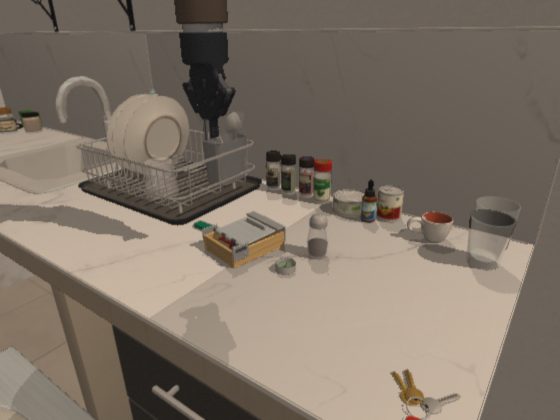

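The flap is shut under the lip with its hinge on the 20 mm line. The lighter, candle and shaker stand at the same pixels as at the start, and the arm is clear.

```bash
python3 -c "
from plant import finish_job
finish_job()"
```

```text
the job is handed in; nothing more can be done
```

The box is shut and the job is handed in, at about 18.5 s on the robot's clock. The hand-in gave no verdict.

- **What I did:** I located the box from the scene and side cameras and cross-checked it with the wrist camera, which agreed to about 2 mm. With shut fingertips I folded the flap flat in front of the lip; the fingers met it at z of about 38.4 mm, as expected. I then held it down with about 8–13 N and pushed its rib to the end stop, where the push peaked at about 12 N. After that I eased off and lifted clear.
- **Last checks:** With the arm away, the cameras show the flap staying down with its edge under the lip. The hinge lies on the projected 20 mm line. The lighter, candle and shaker look unmoved, judged by eye, and the force reading is back to about zero.
- **Disagreement:** While pushing, the force rose at the rib only about 8 mm later than my model predicted. The fingers' friction probably dragged the flap along first. This happened after the flap was flat: the picture then showed its edge still short of the lip, but I did not measure the carriage at that moment.

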